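# Screw the plug into the polishing barrel

## Robot

A 6-joint arm with a two-finger parallel gripper is mounted at the origin on the work surface. World frame = base frame: x ahead of the robot, y to its left, z up, the work surface at z = 0. Lengths are in m, angles in rad, forces in N, time in s.
With the tool pointing down it reaches from about 0.375 to 0.9 m from the base axis. Payload 3.1 kg.
Tool frame: the origin (TCP) lies on the front face of the gripper's body, between the roots of the fingers; the fingertips stand 70 mm ahead of it and the grasp point (between the pads) lies 51 mm ahead of it; z points along the fingers, y is the line along which they close (so a half turn about z gives the same grasp; the last joint's range is limited). The gripper opens to 87 mm and grips with 3 to 60 N. Pads are 19 mm wide; open, the fingers measure 117 mm over their backs; the gripper's body (75 mm by 190 mm) begins 51 mm behind the grasp point.
Start: joints at [1.113, 0.527, 1.433, -0, 1.181, -0.178], TCP at [0.172, 0.601, 0.292] pointing down, gripper open.
Joint ranges: [-3.08, 3.08], [-0.75, 2.2], [0.22, 2.44], [-1.43, 4.57], [0, 2.65], [-2.85, 2.85]. Speed limits (rad/s): [2.79, 2.79, 3.14, 3.14, 3.14, 3.14].

## Interface

Orientations are given as a unit quaternion [x, y, z, w].
In Python, from rig import robot, cams, ticket gives the robot as it stands. The module is installed in compiled form; this text tells all that it offers.
- The arm moves only by the shell command python3 -m crank 'ROWS' [FORCE]. ROWS is JSON, a list of rows, each a list of 7 numbers: the shift along the tool's x, y, z in cm, then the turn, a rotation vector about the tool's x, y, z in rad, then the closure, from 0 (fully open) to 1 (shut). A call has 1 to 5 rows; each row shifts and turns the commanded pose from where the row before left it, along the tool's axes as they then stand; what a row does not reach is not made up. A row lasts 1/8 s, in which the tool goes at most 62.5 mm and 10.7 degrees, less where a joint would pass 70% of its speed; a pose out of reach is approached as far as the arm can. A call is refused whole if a number of a shift passes 6.25 or a number of a turn 0.188, either way. A call with a gripper value outside its range is refused whole. The fingers move at their own pace and stop on an object; FORCE is the grip in N (left out, the last holds). Time passes only in rows, so rows that do not move let the fingers close. It gives the time, the measured TCP pose, the force, the opening and the grip force at its end, in the units of the state.
- robot.get_obs(): the state, without advancing time (a new reading comes with each control period).
- cams.camera(name): name is "scene" or "top" or "wrist"; returns the picture (400x640x3 uint8, red, green, blue); there is no depth.
- cams.camera_info(name): a dict with "intrinsics" (3x3 intrinsics, pixels), "pose" (4x4, takes a point from camera to world coordinates). Camera axes: x right, y down, z forward; pixel columns grow to the right and rows downward; lengths in m; the calibration is good to about 2 mm. A picture is of the moment at which its call begins: read the wrist's pose just before it. camera_info takes no time and is no camera call; for the wrist camera it gives the pose at the moment of the call.
- ticket.hand_in(): hands the job in; it is judged then, once.
The state is a dict: "time": time; "q": joint angles; "joint_velocities": joint speeds; "joint_torque": joint torques, N m; "position": TCP position; "tool_rot": TCP orientation; "ft_force": force on the tool from outside, world axes, zero at the start; "moment": the same for the moment, N m; "grip_width": finger opening in m; "grip_force": force on a finger pad.
Only numpy, scipy, OpenCV 4.12 (cv2) and the standard library are available. Lean on these libraries where they do the work, as an engineer would, in place of code of your own. Each camera call takes 0.05 s, during which the arm holds its last target. There are 200 camera calls.

## Task

Close the jeweller's polishing barrel: pick up the winged screw plug and lower it gently, upright, into the barrel's mouth until it rests on the thread. Turn it backward (counter-clockwise from above) until you feel it drop into the thread start, then screw it forward (clockwise) fully home, flange flat on the rim, and let go. Do not force or overtighten it (never more than 45 N between plug and barrel), and leave the other things on the bench where they are.

Things in the scene. Friction and masses are not known exactly. Their poses are not given: they have to be found in the camera images.
- plug: Loose screw plug, bare aluminium, about 160 g, standing upright on the bench. Round core 36.4 mm across, 35.3 mm high, foot tapered to 30 mm over its last 4 mm; above it a flange disc 63 mm across (35.3 to 41.5 mm above the origin) with an upright wing in its middle; three thread lugs on the core. Origin: centre of the foot; z up along the axis, x along the wing.
- wing (a point): Centre of the plug's wing, 55.5 mm above the plug's origin, on its axis. The wing is 46 mm long (its x), 10 mm thick (its y) and 28 mm high, from the flange's top at 41.5 mm to 69.5 mm above the plug's origin. The wing stays within reach of still fingers while the plug sinks.
- lug (a point): Middle of the underside of one of the plug's three lugs, at 20 mm radius and 14 mm above the plug's origin, towards +x of the plug. The lugs stand out of the core to 23 mm radius, 120 degrees apart; each is 7 mm wide and 3.5 mm high, tilted with the thread.
- barrel: Fixed upright polishing barrel, grey plastic with black rubber bands, 100 mm across, with a steel neck 68 mm across on top. Origin: centre of its underside, on the bench; z up. Its yaw says nothing about the thread: the neck sits on it at an unknown angle that differs each time.
- mouth (a point): Centre of the barrel's mouth, in the plane of the steel rim, 120 mm above the bench. The bore is 56 mm wide at the rim and narrows to 49 mm over the first 7 mm; the thread lies below, its inner width 38 mm. When the plug is home its flange lies on this rim (plug origin 35.3 mm below the point).
- flights (a point): On the axis, 10 mm below the rim: the flat tops of three flights (inner radius 19.2 mm, 89 degrees each). After each one's counter-clockwise end is a 31 degree gap (thread start); on its clockwise end a stop, 3 mm high, 8 degrees wide: clockwise turning jams there. Set in, the plug rests with its origin 23.5 mm below the rim (on flights), 3 mm higher (on stops), rarely falls into the gaps.
- start (a point): On the axis, 16.5 mm below the rim: where the lugs' undersides lie after the drop. Turned counter-clockwise (113 degrees at most) the plug, if free to sink, drops 7 mm here by its own weight (origin about 30.5 mm below the rim), then can turn no further that way. A 3 mm drop is only a lug leaving a stop. If it hangs askew halfway, turning back a little frees it.
- seat (a point): On the axis, 35.3 mm below the rim: where the plug's origin lies when home. After the drop, clockwise turning takes the lugs under the flights and the plug sinks 3.8 mm per radian by its own weight; after 70 to 80 degrees the flange lies on the rim, within 30 degrees more the thread binds. Nothing need be tightened: a turning moment of 0.05 to 0.15 Nm is snug.
- flat_lid: Bystander: loose flat aluminium push-on lid with a small round knob, 66 mm across, 18 mm high; no lugs. Not the plug. Origin: centre of its underside.
- jar: Bystander: loose glass jar with steel cap, 60 mm across, 85 mm high. Origin: centre of its underside.
- ring_cone: Bystander: loose wooden ring display cone, 60 mm across, 88 mm high. Origin: centre of its underside.
- screwdriver: Bystander: loose screwdriver lying along its own x. Origin: below its middle, on the bench.
- brush: Bystander: loose wooden bench brush lying along its own x. Origin: below its middle, on the bench.
- tin: Bystander: loose steel tin, 54 mm across, 45 mm high. Origin: centre of its underside.
There are look-alikes about, which are no part of the job. What is shaped like the plug but blue or yellow is not meant.

How it is judged:
On the way, in this order (a step that is already met when the one before it is completed fails the run):
1. the plug has been let down upright on to the thread flights in the mouth (origin 22 to 25 mm below the rim) (horizontal distance between plug and mouth below 0.004 m and angle between plug's own z axis and vertical below 0.15 rad and z of plug in the frame of mouth between -0.025 and -0.022 m), for 0.1 s.
2. the plug has dropped into the thread start (at least 4 mm below its rest on the flights) (horizontal distance between plug and mouth below 0.003 m and z of plug in the frame of mouth below -0.028 m and angle between plug's own z axis and vertical below 0.1 rad), for 0.1 s.
At the end, for the whole second after the job is handed in: The plug is screwed fully home in the barrel's mouth: within 3 mm of its centre, its flange within 1.3 mm of the rim (origin more than 34 mm below the rim), upright within 0.05 rad, at rest (horizontal distance between plug and mouth below 0.003 m and z of plug in the frame of mouth below -0.034 m and angle between plug's own z axis and vertical below 0.05 rad and linear speed of plug below 0.02 m/s); the robot touches nothing.
It fails at once if the plug is pressed or forced against the barrel with more than 45 N (contact force between plug and barrel above 45 N).
It fails at once if a bystander is moved by more than 30 mm (distance of any of flat_lid, jar, ring_cone, screwdriver, brush, tin from where it was at the start of the episode above 0.03 m).
It also fails if it takes over 67 s, if anything falls off the work surface, if the arm or the gripper's body presses on something with over 40 N, if the wrist force passes 120 N, or if a joint passes its speed limit or range.

## Working session

There is one attempt and no reset: what is moved stays moved. The work goes in short steps, Python scripts to look and compute and a shell command to move; the robot and the scene stay as the last step left them, time stands still between calls to the robot, and variables do not carry over. Pictures are saved under pics/ and viewed, at most 12 in all, crops included, and the job is handed in when it is done.

```bash
mkdir -p pics; python3 - <<'E'
from rig import robot,cams
import cv2,numpy as np
np.set_printoptions(precision=4,suppress=True)
for n in("scene","top"):
    im=cams.camera(n); cv2.imwrite(f"pics/{n}0.png",im[:,:,::-1]); i=cams.camera_info(n); print(n,i["intrinsics"],i["pose"])
print(robot.get_obs())
E
```

```text
scene [[444.2619   0.     318.6715]
 [  0.     444.2619 203.1758]
 [  0.       0.       1.    ]] [[-0.0579  0.6226 -0.7804  1.498 ]
 [ 0.9983  0.028  -0.0518  0.0389]
 [-0.0104 -0.782  -0.6232  0.8569]
 [ 0.      0.      0.      1.    ]]
top [[401.7068   0.     320.4282]
 [  0.     401.7068 203.3223]
 [  0.       0.       1.    ]] [[ 0.0002 -0.9938  0.1116  0.4117]
 [-0.9993 -0.0043 -0.0366  0.0016]
 [ 0.0369 -0.1115 -0.9931  0.9973]
 [ 0.      0.      0.      1.    ]]
{'time': 0.1, 'q': array([ 1.1135,  0.5284,  1.4338, -0.    ,  1.1814, -0.1785]), 'joint_velocities': array([-0.0016, -0.0017, -0.0041,  0.0003, -0.0009,  0.0012]), 'joint_torque': array([ -0.0006, -44.0987, -17.7149,   0.0634,   0.0534,  -0.    ]), 'position': array([0.1717, 0.6004, 0.2914]), 'tool_rot': array([ 0.139 ,  0.9903, -0.001 , -0.0003]), 'ft_force': array([-0.586 ,  0.4259, -0.2617]), 'moment': array([0.0184, 0.0606, 0.0184]), 'grip_force': 0.0, 'grip_width': 0.08745848203382285}
```

View pics/top0.png

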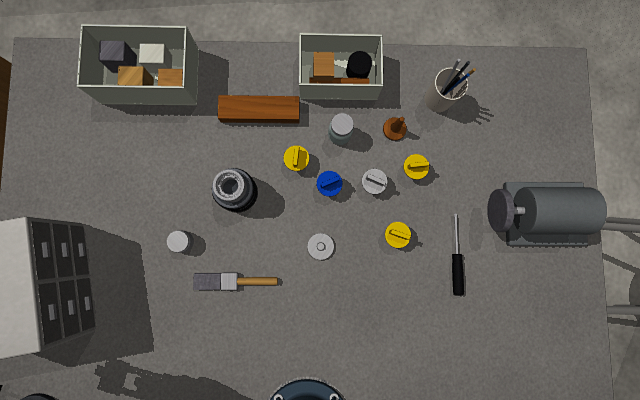

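View pics/scene0.png

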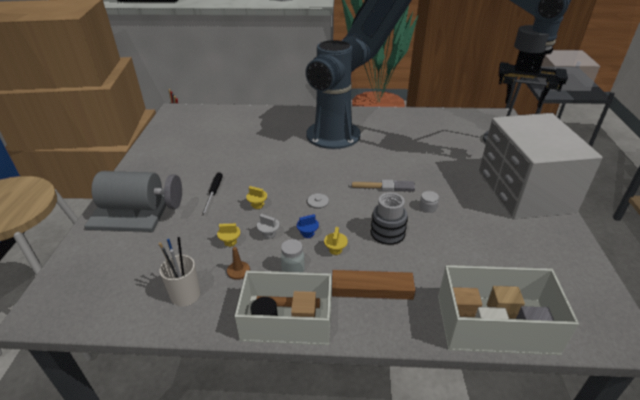

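The candidates in the top view are:
- The grey winged disc at (374,181).
- The grey knobbed lid at (320,246).
- The blue winged disc at (329,183).
- The yellow winged discs at (296,158), (416,166) and (398,235).

The bare-aluminium winged disc at (374,181) fits the plug. The barrel mouth is at about (230,184). I'll confirm with a crop and measure both.

```bash
cat > h.py <<'E'
import numpy as np
from rig import robot,cams
np.set_printoptions(precision=4,suppress=True)
def ray(info,u,v,z):
    K=info["intrinsics"];T=info["pose"]
    d=T[:3,:3]@np.linalg.solve(K,[u,v,1.]);o=T[:3,3]
    return o+d*(z-o[2])/d[2]
def proj(info,p):
    T=info["pose"];c=T[:3,:3].T@(np.asarray(p)-T[:3,3]);c=info["intrinsics"]@c
    return c[:2]/c[2]
E
python3 - <<'E'
from h import *
import cv2
im=cv2.imread("pics/top0.png")
a=cv2.resize(im[155:210,345:405],None,fx=6,fy=6,interpolation=cv2.INTER_CUBIC)
b=cv2.resize(im[155:210,200:260],None,fx=6,fy=6,interpolation=cv2.INTER_CUBIC)
cv2.imwrite("pics/crop1.png",np.hstack([a,b]))
i=cams.camera_info("top")
hsv=cv2.cvtColor(im,cv2.COLOR_BGR2HSV)
for nm,(x0,y0,x1,y1),z in(("plug",(355,160,395,200),.0415),("barrel",(205,160,260,205),.12)):
    m=((hsv[...,2]>140)&(hsv[...,1]<50)).astype(np.uint8)
    mm=np.zeros_like(m);mm[y0:y1,x0:x1]=m[y0:y1,x0:x1]
    c=max(cv2.findContours(mm,0,1)[0],key=cv2.contourArea)
    e=cv2.fitEllipse(cv2.convexHull(c));print(nm,e,ray(i,*e[0],z))
E
```

```text
plug ((374.0981750488281, 180.8072509765625), (24.596420288085938, 24.909406661987305), 138.8385772705078) [ 0.5745 -0.1638  0.0415]
barrel ((227.88356018066406, 184.42263793945312), (30.14168930053711, 30.76508140563965), 76.67813110351562) [0.5511 0.1722 0.12  ]
```

View pics/crop1.png

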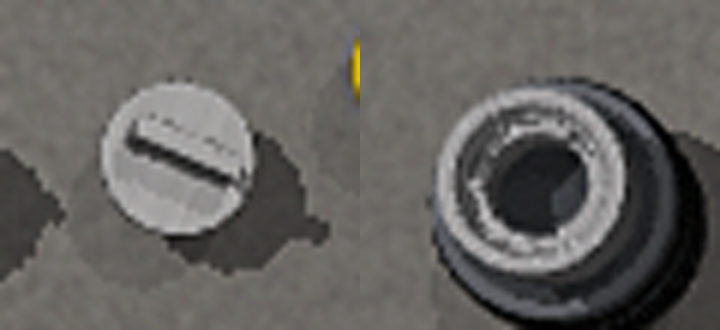

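The crop confirms it: the left object is a bare grey disc with an upright wing, running from (130,135) to (240,185) in crop pixels, about 23° from the image's horizontal. The right one is the barrel's steel neck, centred near (172,180) in its half. Next I'll work out the transit rows and check the drawer clearance.

```bash
cat >> h.py <<'E'
from scipy.spatial.transform import Rotation as Rn
def plan(p,yaw,n,rot=None):
    """tool-axis rows to put TCP at p, straight down, tool-y at yaw (rad)"""
    o=robot.get_obs();R=Rn.from_quat(o["tool_rot"]).as_matrix()
    y=np.array([np.cos(yaw),np.sin(yaw),0]);z=np.array([0,0,-1.]);Rt=np.column_stack([np.cross(y,z),y,z])
    w=Rn.from_matrix(R.T@Rt).as_rotvec()/n
    d=(np.asarray(p)-o["position"])/n
    for k in range(n):
        print(np.round(100*R.T@d,2).tolist(),np.round(w,3).tolist()); R=R@Rn.from_rotvec(w).as_matrix()
def st():
    o=robot.get_obs();R=Rn.from_quat(o["tool_rot"]).as_matrix()
    print("t",round(o["time"],2),"p",o["position"],"yawy",round(np.degrees(np.arctan2(R[1,1],R[0,1])),2),"tilt",R[:2,2],"q6",round(o["q"][5],3),"F",o["ft_force"],"M",o["moment"],"w",round(o["grip_width"],4),"gf",round(o["grip_force"],2))
E
python3 - <<'E'
from h import *
i=cams.camera_info("scene")
p=ray(i,512,213,0);print(p)
for z in(.15,.2,.25,.3):print(z,proj(i,[p[0],p[1],z]))
plan([.5745,-.1638,.24],np.radians(-23.5),15)
E
```

```text
[0.4461 0.5481 0.    ]
0.15 [526.0703 171.5476]
0.2 [531.246  156.2996]
0.25 [536.6967 140.2414]
0.3 [542.445  123.3065]
[-3.98, -4.16, 0.35] [-0.0, 0.0, 0.113]
[-4.43, -3.68, 0.35] [-0.0, 0.0, 0.113]
[-4.82, -3.16, 0.35] [-0.0, 0.0, 0.113]
[-5.14, -2.59, 0.35] [-0.0, 0.0, 0.113]
[-5.4, -1.99, 0.35] [-0.0, 0.0, 0.113]
[-5.59, -1.37, 0.35] [-0.0, 0.0, 0.113]
[-5.71, -0.72, 0.34] [-0.0, 0.0, 0.113]
[-5.76, -0.07, 0.34] [-0.0, 0.0, 0.113]
[-5.73, 0.58, 0.34] [-0.0, 0.0, 0.113]
[-5.63, 1.23, 0.34] [-0.0, 0.0, 0.113]
[-5.45, 1.85, 0.34] [-0.0, 0.0, 0.113]
[-5.21, 2.46, 0.34] [-0.0, 0.0, 0.113]
[-4.89, 3.03, 0.34] [-0.0, 0.0, 0.113]
[-4.52, 3.57, 0.34] [-0.0, 0.0, 0.113]
[-4.09, 4.06, 0.34] [-0.0, 0.0, 0.113]
```

```bash
python3 -m crank '[[0,0,-4,0,0,0,0],[-4,-4.16,0,0,0,0.113,0],[-4.4,-3.7,0,0,0,0.113,0],[-4.8,-3.2,0,0,0,0.113,0],[-5.1,-2.6,0,0,0,0.113,0]]'; python3 -m crank '[[-5.4,-2,0,0,0,0.113,0],[-5.6,-1.4,0,0,0,0.113,0],[-5.7,-0.7,0,0,0,0.113,0],[-5.8,-0.1,0,0,0,0.113,0],[-5.7,0.6,0,0,0,0.113,0]]'; python3 -m crank '[[-5.6,1.2,1.5,0,0,0.113,0],[-5.5,1.9,1.5,0,0,0.113,0],[-5.2,2.5,1.5,0,0,0.113,0],[-4.9,3,1.5,0,0,0.113,0],[-4.5,3.6,1.5,0,0,0.113,0]]'; python3 -m crank '[[-4.1,4.1,1.5,0,0,0.113,0],[0,0,0,0,0,0,0]]'
python3 - <<'E'
from h import *
import cv2
st();i=cams.camera_info("wrist");im=cams.camera("wrist");cv2.imwrite("pics/w1.png",im[:,:,::-1]);print(i)
print(proj(i,[.5745,-.1638,.0415]))
E
```

```text
time: 0.72
position: [0.279, 0.3952, 0.332]
tool_rot: [0.359, 0.933, -0.0, 0.0]
ft_force: [1.5, -0.8, 1.2]
grip_width: 0.0871
grip_force: 0.0
time: 1.35
position: [0.4138, 0.1406, 0.3322]
tool_rot: [0.605, 0.796, 0.0, -0.0]
ft_force: [0.8, 0.8, 0.1]
grip_width: 0.0866
grip_force: 0.0
time: 1.98
position: [0.55, -0.1134, 0.2564]
tool_rot: [0.803, 0.596, -0.0, -0.0]
ft_force: [0.5, 0.0, 0.4]
grip_width: 0.0871
grip_force: 0.0
time: 2.22
position: [0.5785, -0.1667, 0.2404]
tool_rot: [0.836, 0.549, -0.0, 0.0]
ft_force: [0.0, -0.2, -0.8]
grip_width: 0.087
grip_force: 0.0
t 2.23 p [ 0.5785 -0.1667  0.2404] yawy -23.36 tilt [-0.     -0.0007] q6 -0.058 F [ 0.003  -0.2436 -0.7748] M [-0.0894  0.0448  0.0188] w 0.087 gf 0.0
{'intrinsics': array([[359.1666,   0.    , 320.5979],
       [  0.    , 359.1666, 201.5625],
       [  0.    ,   0.    ,   1.    ]]), 'pose': array([[ 0.9189, -0.378 , -0.1131,  0.6108],
       [-0.3945, -0.8805, -0.2627, -0.0945],
       [-0.0003,  0.286 , -0.9582,  0.3324],
       [ 0.    ,  0.    ,  0.    ,  1.    ]])}
[313.52   191.5294]
```

View pics/w1.png

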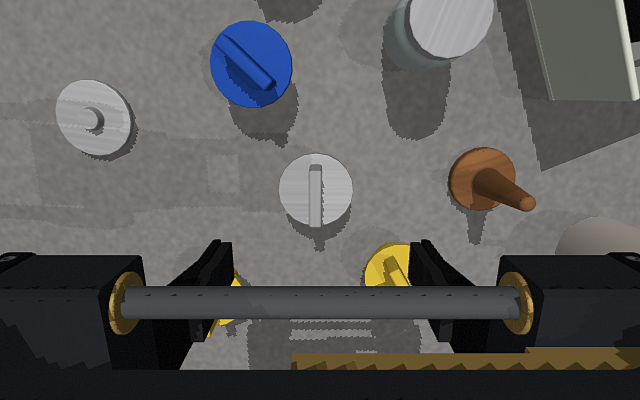

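The wrist view shows the plug's flange near (316,189), with its wing vertical from (316,165) to (316,226). It is aligned with the tool, and the blue and yellow look-alikes are clear to the sides. I'll refine this.

```bash
python3 - <<'E'
from h import *
import cv2
im=cv2.imread("pics/w1.png");i=cams.camera_info("wrist")
hsv=cv2.cvtColor(im,cv2.COLOR_BGR2HSV)
m=((hsv[...,2]>135)&(hsv[...,1]<40)).astype(np.uint8);mm=0*m;mm[145:235,270:362]=m[145:235,270:362]
c=max(cv2.findContours(mm,0,1)[0],key=cv2.contourArea);print(cv2.boundingRect(c))
e=cv2.fitEllipse(cv2.convexHull(c));c0=ray(i,*e[0],.0415);print(e,c0)
# wing top: ends from picture
a=ray(i,316,165.5,.0695);b=ray(i,316,226,.0695)
g=cv2.cvtColor(im,cv2.COLOR_BGR2GRAY)
for r in(170,180,190,200,210,220):print(r,g[r,304:328])
print(a,b,(a+b)/2,np.linalg.norm(a-b),np.degrees(np.arctan2(*(a-b)[1::-1])))
E
```

```text
(279, 153, 76, 74)
((315.7882995605469, 189.42694091796875), (71.82624816894531, 75.45088958740234), 90.57787322998047) [ 0.5752 -0.1603  0.0415]
170 [160 160 161 162 168  92  93 122 122 121 119 117 117 116 116 118  92  70
 172 178 175 174 174 174]
180 [161 163 164 166 146 135 151 163 161 160 157 159 161 163 164 165 141  96
 164 181 178 176 176 176]
190 [162 162 161 165 152 132 151 164 160 159 158 160 161 161 163 163 142  94
  98 182 180 179 177 177]
200 [166 166 164 167 154 133 151 163 161 157 158 160 160 162 164 161 139  90
 111 108 180 179 178 178]
210 [158 159 157 160 147 130 150 162 160 157 158 157 159 161 163 158 138  87
 107 101 157 171 172 169]
220 [163 161 162 164 149 127 151 162 160 157 157 158 160 160 160 155 138  82
 106 177 177 177 174 175]
[ 0.5859 -0.1369  0.0695] [ 0.567  -0.1809  0.0695] [ 0.5765 -0.1589  0.0695] 0.04786026866519016 66.68172725863266
```

```bash
python3 -m crank '[[0.49,-0.56,0,0,0,0,0.2],[0,0,5,0,0,0,0.5],[0,0,4,0,0,0,0.5],[0,0,3,0,0,0,0.5],[0,0,0.5,0,0,0,0.5]]'; python3 -m crank '[[0,0,0,0,0,0,0.7],[0,0,0,0,0,0,1],[0,0,0,0,0,0,1],[0,0,0,0,0,0,1],[0,0,0,0,0,0,1]]' 25; python3 -c "from h import *;st()"
```

```text
time: 2.9
position: [0.5721, -0.1534, 0.1161]
tool_rot: [0.834, 0.552, -0.001, -0.002]
ft_force: [0.8, 0.3, -0.4]
grip_width: 0.047
grip_force: 0.0
time: 3.52
position: [0.5743, -0.1562, 0.1177]
tool_rot: [0.834, 0.551, 0.0, 0.0]
ft_force: [0.2, -0.2, 2.5]
grip_width: 0.0096
grip_force: 25.0
t 3.52 p [ 0.5743 -0.1562  0.1177] yawy -23.1 tilt [ 0.001  -0.0004] q6 -0.05 F [ 0.1553 -0.2205  2.5449] M [-0.0891  0.0056 -0.0001] w 0.0096 gf 25.0
```

```bash
python3 -m crank '[[0,0,-1,0,0,0,1],[0,0,-4,0,0,0,1],[0,0,-5,0,0,0,1],[0,0,-4,0,0,0,1],[0,0,-2.5,0,0,0,1]]'; python3 -m crank '[[0,0,0,0,0,0,1],[0,0,0,0,0,0,1],[0,0,0,0,0,0,1]]'
python3 - <<'E'
from h import *
import cv2
st();i=cams.camera_info("wrist");im=cams.camera("wrist")[:,:,::-1];t=cams.camera("top")[:,:,::-1];ti=cams.camera_info("top")
cv2.imwrite("pics/w2.png",im);cv2.imwrite("pics/t2.png",t)
p=robot.get_obs()["position"];u,v=proj(ti,p).astype(int);print(u,v)
c=cv2.resize(t[max(v-40,0):v+40,u-60:u+60],(640,427));cv2.imwrite("pics/c2.png",np.vstack([cv2.resize(im,(320,200))if 0 else im[:,:]]))
# plan to barrel
plan([.5511,.1722,.285],np.radians(-23.4),8)
bi=cv2.imread("pics/top0.png")
E
```

```text
time: 4.15
position: [0.574, -0.156, 0.2848]
tool_rot: [0.834, 0.551, 0.001, 0.001]
ft_force: [0.4, -0.4, -1.7]
grip_width: 0.01
grip_force: 25.0
time: 4.53
position: [0.573, -0.1556, 0.2804]
tool_rot: [0.834, 0.551, -0.001, -0.002]
ft_force: [-0.3, -0.4, -2.6]
grip_width: 0.0099
grip_force: 25.0
t 4.53 p [ 0.573  -0.1556  0.2804] yawy -23.09 tilt [-0.0035  0.0017] q6 -0.05 F [-0.2575 -0.3781 -2.6173] M [-0.0539  0.0504  0.0302] w 0.0099 gf 25.0
391 159
[3.66, -1.86, -0.05] [-0.0, -0.0, 0.001]
[3.66, -1.87, -0.05] [-0.0, -0.0, 0.001]
[3.66, -1.87, -0.05] [-0.0, -0.0, 0.001]
[3.66, -1.87, -0.05] [-0.0, -0.0, 0.001]
[3.66, -1.87, -0.05] [-0.0, -0.0, 0.001]
[3.66, -1.88, -0.05] [-0.0, -0.0, 0.001]
[3.65, -1.88, -0.05] [-0.0, -0.0, 0.001]
[3.65, -1.88, -0.05] [-0.0, -0.0, 0.001]
```

View pics/w2.png

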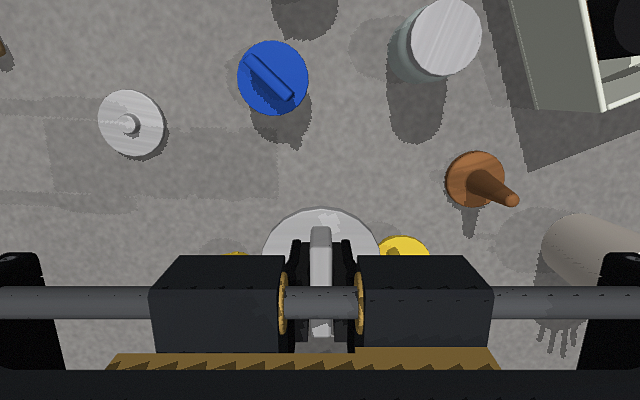

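The plug is held straight. The front of its flange is at (321,207), the front of the wing is at (321,227), and the lid, jar and cone are where they were. I'll stop short of the barrel so the wrist camera sees its rim.

```bash
python3 - <<'E'
from h import *
i=cams.camera_info("wrist");p=robot.get_obs()["position"];y=np.radians(-23.1);tx=np.array([-np.sin(y),np.cos(y),0])
zo=p[2]-.1177
f=ray(i,321,207.3,zo+.0415);w=ray(i,320.5,227,zo+.0695)
for q,r in((f,.0315),(w,.023)):
    d=q-p;print(d@tx-r, d@np.array([np.cos(y),np.sin(y),0]))
plan([.511,.08,.30],np.radians(-23.1),5)
E
```

```text
-0.005435328570954221 0.0010471467716150398
0.003286551659986925 0.0009029728528080552
[3.85, -3.0, -0.38] [-0.001, -0.0, 0.0]
[3.85, -3.0, -0.38] [-0.001, -0.0, 0.0]
[3.85, -3.0, -0.38] [-0.001, -0.0, 0.0]
[3.85, -3.0, -0.38] [-0.001, -0.0, 0.0]
[3.85, -3.0, -0.38] [-0.001, -0.0, 0.0]
```

```bash
python3 - <<'E'
from h import *
i=cams.camera_info("wrist");p=robot.get_obs()["position"];y=np.radians(-23.1);tx=np.array([-np.sin(y),np.cos(y),0])
zo=p[2]-.1177
for u,v,h,r in((321,207.3,.0353,.0315),(321,207.3,.0415,.0315),(320.5,227,.0415,.023),(320.5,241,.0695,.023)):
    d=ray(i,u,v,zo+h)-p;print(d@tx-r)
import cv2;g=cv2.cvtColor(cv2.imread("pics/w2.png"),6);print(g[200:262,321])
E
python3 -m crank '[[3.85,-3,-0.4,0,0,0,1],[3.85,-3,-0.4,0,0,0,1],[3.85,-3,-0.4,0,0,0,1],[3.85,-3,-0.4,0,0,0,1],[3.85,-3,-0.4,0,0,0,1]]';python3 -m crank '[[0,0,0,0,0,0,1],[0,0,0,0,0,0,1],[0,0,0,0,0,0,1]]'
python3 - <<'E'
from h import *
import cv2
st();i=cams.camera_info("wrist");im=cams.camera("wrist")[:,:,::-1];cv2.imwrite("pics/w3.png",im);print(proj(i,[.5511,.1722,.12]));np.save("i3.npy",i["pose"])
E
```

```text
-0.007388781622229369
-0.005435328570954221
-0.007251579954789037
-0.003001173616917756
[135 133 131 134 131 126 114 118 127 197 174 171 171 172 191 189 189 189
 186 184 185 186 186 166 170 175 130 114 114 119 118 119 119 120 119 119
 119 116 118 116 118 120 120 121 120 117 126 145 169 168 170 169 169 169
 171 169 170 169 170 171 170 171]
time: 5.25
position: [0.5108, 0.0813, 0.3018]
tool_rot: [0.834, 0.551, -0.0, -0.0]
ft_force: [0.6, 1.2, -0.6]
grip_width: 0.0097
grip_force: 25.0
time: 5.62
position: [0.5119, 0.0789, 0.3019]
tool_rot: [0.835, 0.551, -0.0, 0.0]
ft_force: [0.7, -0.3, -1.9]
grip_width: 0.0099
grip_force: 25.0
t 5.62 p [0.5119 0.0789 0.3019] yawy -23.17 tilt [-0.0002 -0.0003] q6 0.342 F [ 0.699  -0.2956 -1.8946] M [-0.0893  0.0787  0.0094] w 0.0099 gf 25.0
[318.3702  62.2192]
```

View pics/w3.png

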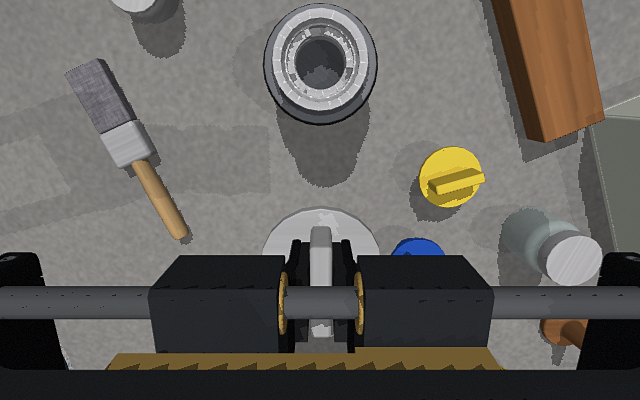

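The barrel neck appears at about (320,62), inside the dark barrel top that spans columns 264–377. The plug is held, and the bystanders haven't moved. Next I'll fit the rim.

```bash
python3 - <<'E'
from h import *
import cv2
im=cv2.imread("pics/w3.png");i=cams.camera_info("wrist");p=robot.get_obs()["position"]
g=cv2.cvtColor(im,6);m=(g>150).astype(np.uint8);mm=0*m;mm[5:120,265:376]=m[5:120,265:376]
c=max(cv2.findContours(mm,0,1)[0],key=cv2.contourArea);print(cv2.boundingRect(c))
e=cv2.fitEllipse(cv2.convexHull(c));b=ray(i,*e[0],.12);print(e,b)
y=np.radians(-23.17);ty=np.array([np.cos(y),np.sin(y),0]);tx=np.array([-np.sin(y),np.cos(y),0])
print((b-p)@tx,(b-p)@ty)
print([np.round(np.linalg.norm(ray(i,*q,.12)-b),4) for q in [(e[0][0]-e[1][0]/2,e[0][1]),(e[0][0],e[0][1]-e[1][1]/2)]])
zo=p[2]-.1177
for u,v,h,r in((321,208.7,.0353,.0315),(321,213.5,.0415,.0315),(320.5,226,.0415,.023),(320.5,246.5,.0695,.023)):
    d=ray(i,u,v,zo+h)-p;print(d@tx-r,d@ty)
E
```

```text
(272, 8, 96, 103)
((319.7620849609375, 58.57158660888672), (95.3875961303711, 102.35555267333984), 0.4553366005420685) [0.553 0.174 0.12 ]
0.10365565402900263 0.00029634855699441076
[np.float64(0.0339), np.float64(0.0327)]
-0.008155049303507418 0.0012939689519459226
-0.008659976740094472 0.0012918748227425496
-0.006734184730976325 0.0010560541667160687
-0.005513795078194928 0.0010771542098196637
```

```bash
python3 -m crank '[[5.5,-0.05,0,0,0,0,1],[5.55,-0.04,0,0,0,0,1],[0,0,2.5,0,0,0,1],[0,0,2.0,0,0,0,1],[0,0,0,0,0,0,1]]';python3 -m crank '[[0,0,0,0,0,0,1],[0,0,0,0,0,0,1]]'
python3 - <<'E'
from h import *
import cv2
st();s=cams.camera("scene")[:,:,::-1];w=cams.camera("wrist")[:,:,::-1]
c=cv2.resize(s[140:260,330:450],(480,480),interpolation=cv2.INTER_CUBIC)
cv2.imwrite("pics/c4.png",c)
E
```

```text
time: 6.3
position: [0.5533, 0.1809, 0.2553]
tool_rot: [0.835, 0.551, -0.002, -0.001]
ft_force: [-0.4, -0.1, -1.3]
grip_width: 0.0099
grip_force: 25.0
time: 6.55
position: [0.5547, 0.1815, 0.2583]
tool_rot: [0.835, 0.551, 0.001, 0.0]
ft_force: [0.1, 0.4, -1.9]
grip_width: 0.0095
grip_force: 25.0
t 6.55 p [0.5547 0.1815 0.2583] yawy -23.14 tilt [0.0022 0.0003] q6 0.529 F [ 0.0722  0.4044 -1.9204] M [-0.1094  0.0877 -0.0337] w 0.0095 gf 25.0
```

View pics/c4.png

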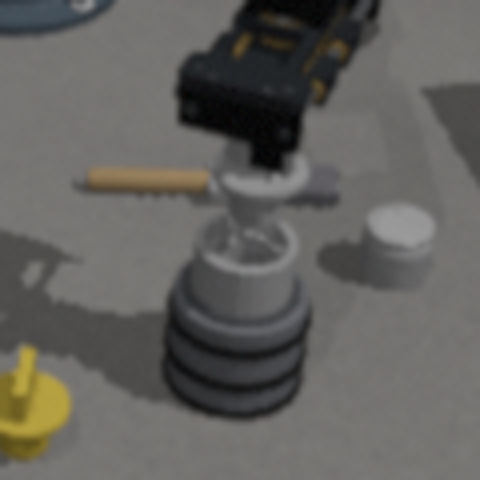

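The plug hangs just over the mouth: its flange spans crop columns 213–310 and the neck 195–298. I'll check this lateral offset against the projection.

```bash
python3 - <<'E'
from h import *
i=cams.camera_info("scene")
for b in([.553,.174],[.5511,.1722]):
    print(proj(i,[*b,.12]),proj(i,[*b,.179]))
    print(proj(i,[b[0],b[1]+.01,.179]))
E
```

```text
[392.3285 200.0464] [394.4405 182.1676]
[398.323 182.266]
[391.602  199.5906] [393.688  181.7217]
[397.5648 181.8197]
```

```bash
python3 - <<'E'
from h import *
import cv2
s=cv2.cvtColor(cams.camera("scene"),cv2.COLOR_RGB2GRAY)
print(list(range(374,414)))
for r in list(range(177,192))+[204,206,208,210,212]:print(r,s[r,374:414])
E
```

```text
[374, 375, 376, 377, 378, 379, 380, 381, 382, 383, 384, 385, 386, 387, 388, 389, 390, 391, 392, 393, 394, 395, 396, 397, 398, 399, 400, 401, 402, 403, 404, 405, 406, 407, 408, 409, 410, 411, 412, 413]
177 [116 116 115 116 116 117 117 116 116 115 112 101  84  75  75  75  75  72
  48  19   8  11  10   5   9  11  12  19  22  39  68  97 106 109 113 114
 113 114 113 113]
178 [116 118 116 114 115 115 116 117 117 114 109  99  83  76  75  76  77  75
  49  19   8   4   4  10  10   9  22  43  53  75 100 111 110 107 111 113
 114 115 114 114]
179 [116 115 115 113 114 114 114 116 120 112 105  96  85  79  78  76  77  74
  46  17  11   6   7   9   7   9  31  61  77 101 123 128 119 109 111 113
 113 114 114 114]
180 [115 114 114 112 113 114 113 114 120 113 102  94  87  83  82  79  78  73
  45  20  12  10   9   7   3   6  34  66  83 108 131 138 128 113 109 109
 110 111 111 111]
181 [116 114 115 113 114 116 113 108 112 104  98  93  89  88  87  85  83  75
  59  47  36  24  21  14   9  13  38  66  85 111 132 139 133 113 104 103
 103 102 102 106]
182 [122 122 122 121 122 123 121 114 109  97  91  90  93  9
[... 1760 characters left out ...]
07 103  82
  68  67  67  68]
206 [111  97  77  63  67  69  69  72  82 101 117 129 135 134 131 122 116 112
 112 116 113 113 120 127 128 133 130 121 113 107 106 106 107 108 105  92
  74  68  66  67]
208 [ 91  69  53  52  65  69  72  73  74  74  77  81  86  90  95 103 116 118
 119 122 122 120 119 114 111 111 108 106 105  99 100 104 106 108 108 109
 104  93  85  76]
210 [ 71  59  53  54  66  69  72  73  74  76  77  78  80  80  81  83  89  92
  93  96  99 100 102 105 106 108 107 107 104  87  82  93 102 106 107 106
 106 106 105 103]
212 [ 65  58  48  50  61  69  71  73  74  75  76  77  80  80  81  85  91  93
  94  98 100 101 103 105 105 107 108 107  99  82  74  90  99 103 105 104
 104 105 106 107]
```

The views disagree by a few mm. The scene view says the plug sits about 4 mm too far in +y, and the wrist view says about 1 mm. I'll split the difference, loosen the grip and go down by feel.

```bash
python3 -m crank '[[-0.25,0,1,0,0,0,1],[0,0,1,0,0,0,1],[0,0,0.7,0,0,0,1],[0,0,0,0,0,0,1],[0,0,0,0,0,0,1]]' 8;python3 -c "from h import *;st()"; python3 -m crank '[[0,0,0.3,0,0,0,1],[0,0,0.2,0,0,0,1],[0,0,0,0,0,0,1]]';python3 -c "from h import *;st()"
```

```text
time: 7.32
position: [0.5531, 0.1797, 0.2302]
tool_rot: [0.834, 0.551, 0.0, 0.0]
ft_force: [0.9, 0.7, -2.5]
grip_width: 0.0097
grip_force: 8.0
t 7.33 p [0.5531 0.1797 0.2302] yawy -23.09 tilt [0.0002 0.    ] q6 0.525 F [ 0.95    0.6669 -2.5115] M [-0.1109  0.0728 -0.0052] w 0.0097 gf 8.0
time: 7.7
position: [0.5529, 0.1795, 0.2251]
tool_rot: [0.834, 0.551, -0.0, -0.0]
ft_force: [0.3, -1.1, -1.2]
grip_width: 0.01
grip_force: 8.0
t 7.7 p [0.5529 0.1795 0.2251] yawy -23.09 tilt [-0.0003 -0.0002] q6 0.525 F [ 0.3109 -1.0745 -1.2361] M [-0.1916  0.0561 -0.028 ] w 0.01 gf 8.0
```

```bash
python3 -m crank '[[0,0,0.2,0,0,0,1],[0,0,0.2,0,0,0,1],[0,0,0,0,0,0,1]]';python3 -c "from h import *;st()"; python3 -m crank '[[0,0,0.2,0,0,0,1],[0,0,0,0,0,0,1]]';python3 -c "from h import *;st()"
```

```text
time: 8.07
position: [0.5532, 0.1795, 0.2211]
tool_rot: [0.834, 0.551, 0.0, 0.0]
ft_force: [0.5, -0.5, -2.3]
grip_width: 0.0099
grip_force: 8.0
t 8.07 p [0.5532 0.1795 0.2211] yawy -23.09 tilt [ 0.0004 -0.0003] q6 0.525 F [ 0.4571 -0.5285 -2.3038] M [-0.3341 -0.019  -0.0212] w 0.0099 gf 8.0
time: 8.32
position: [0.5532, 0.1795, 0.2192]
tool_rot: [0.834, 0.551, 0.0, 0.0]
ft_force: [1.4, -1.4, -2.3]
grip_width: 0.0097
grip_force: 8.0
t 8.32 p [0.5532 0.1795 0.2192] yawy -23.09 tilt [ 0.0005 -0.0003] q6 0.525 F [ 1.394  -1.3807 -2.2948] M [-0.3791 -0.1048  0.0569] w 0.0097 gf 8.0
```

```bash
python3 -m crank '[[-0.06,0.08,0,0,0,0,1],[0,0,0,0,0,0,1]]';python3 -c "from h import *;st()"; python3 -m crank '[[0,0,0.2,0,0,0,1],[0,0,0,0,0,0,1]]';python3 -c "from h import *;st()"
```

```text
time: 8.57
position: [0.5532, 0.1789, 0.2191]
tool_rot: [0.834, 0.551, -0.0, -0.0]
ft_force: [-0.1, -0.1, -1.8]
grip_width: 0.0099
grip_force: 8.0
t 8.57 p [0.5532 0.1789 0.2191] yawy -23.1 tilt [-0.0009  0.0005] q6 0.523 F [-0.0691 -0.1127 -1.793 ] M [-0.107   0.0761 -0.0057] w 0.0099 gf 8.0
time: 8.82
position: [0.5532, 0.1788, 0.217]
tool_rot: [0.834, 0.551, -0.0, -0.0]
ft_force: [-0.8, 0.0, -2.8]
grip_width: 0.0097
grip_force: 8.0
t 8.82 p [0.5532 0.1788 0.217 ] yawy -23.09 tilt [-0.0008  0.0001] q6 0.523 F [-0.8472  0.0151 -2.7674] M [-0.0681  0.0691  0.0253] w 0.0097 gf 8.0
```

```bash
for k in 1 ; do python3 -m crank '[[0,0,0.15,0,0,0,1],[0,0,0,0,0,0,1]]';python3 -c "from h import *;st()"; python3 -m crank '[[0,0,0.1,0,0,0,1],[0,0,0,0,0,0,1]]';python3 -c "from h import *;st()"; done
```

```text
time: 9.07
position: [0.5534, 0.1788, 0.2156]
tool_rot: [0.834, 0.551, -0.0, -0.0]
ft_force: [-0.4, -0.3, -2.0]
grip_width: 0.01
grip_force: 8.0
t 9.07 p [0.5534 0.1788 0.2156] yawy -23.09 tilt [-0.0004 -0.    ] q6 0.523 F [-0.3767 -0.3053 -1.9937] M [-0.0443  0.0886 -0.0667] w 0.01 gf 8.0
time: 9.32
position: [0.5534, 0.1787, 0.2147]
tool_rot: [0.834, 0.551, -0.0, -0.0]
ft_force: [-0.3, -0.1, -1.6]
grip_width: 0.01
grip_force: 8.0
t 9.32 p [0.5534 0.1787 0.2147] yawy -23.09 tilt [-0.0002 -0.    ] q6 0.523 F [-0.2641 -0.0547 -1.5965] M [-0.1477  0.0779  0.0395] w 0.01 gf 8.0
```

```bash
python3 -m crank '[[0,0,0.08,0,0,0,1],[0,0,0,0,0,0,1]]' | sed -n 2,4p; python3 -m crank '[[0,0,0.07,0,0,0,1],[0,0,0,0,0,0,1]]'| sed -n 2,4p; python3 -c "from h import *;st()"
```

```text
position: [0.5536, 0.1788, 0.2142]
tool_rot: [0.834, 0.551, 0.0, 0.0]
ft_force: [-0.5, -1.1, -0.8]
position: [0.5536, 0.1788, 0.2139]
tool_rot: [0.834, 0.551, 0.0, 0.0]
ft_force: [-0.9, -0.1, 4.1]
t 9.82 p [0.5536 0.1788 0.2139] yawy -23.09 tilt [0.0007 0.0001] q6 0.523 F [-0.9118 -0.0815  4.1114] M [-0.1274  0.3963  0.0064] w 0.0099 gf 8.0
```

The plug touched down with its origin at about −23.8 mm, so it rests on the flights. Now I'll free the fingers and bring the tool axis onto the plug axis, which means shifting the pads along the wing.

```bash
python3 -m crank '[[0,0,0,0,0,0,0.8],[0,0,0,0,0,0,0.8],[-0.6,0.05,0,0,0,0,0.8],[0,0,0,0,0,0,0.84],[0,0,0,0,0,0,0.84]]' ; python3 - <<'E'
from h import *
import cv2
st();im=cams.camera("wrist")[:,:,::-1];cv2.imwrite("pics/w5.png",im)
E
```

```text
time: 10.45
position: [0.5516, 0.1729, 0.2132]
tool_rot: [0.834, 0.551, -0.0, -0.0]
ft_force: [1.0, 0.5, 0.2]
grip_width: 0.0142
grip_force: 0.0
t 10.45 p [0.5516 0.1729 0.2132] yawy -23.11 tilt [-0.  0.] q6 0.514 F [1.0031 0.5126 0.2393] M [-0.1141  0.0915  0.0813] w 0.0142 gf 0.0
```

View pics/w5.png

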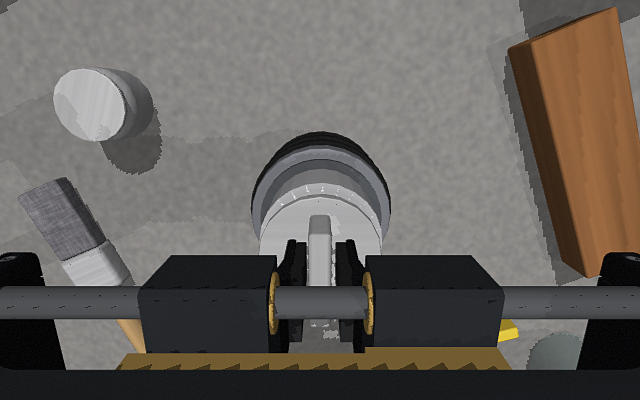

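The flange front sits at row 195, inside the steel rim at row 182. The wing, at column 320, stands between the loose pads, and everything looks concentric. Now I'll turn backward in steps.

```bash
cat >> h.py <<'E'
def look(name):
    import cv2
    st();im=cams.camera("wrist")[:,:,::-1];cv2.imwrite(f"pics/{name}.png",im);g=cv2.cvtColor(im,cv2.COLOR_BGR2GRAY)
    print("rows178+",g[178:226,321]);print("cols",g[225,300:342])
E
python3 -c "
import cv2;g=cv2.cvtColor(cv2.imread('pics/w5.png'),6);print(g[178:226,321]);print(g[225,300:342])"
python3 -m crank '[[0,0,0,0,0,-0.08,0.84],[0,0,0,0,0,-0.1,0.84],[0,0,0,0,0,-0.1,0.84],[0,0,0,0,0,-0.1,0.84],[0,0,0,0,0,0,0.84]]'|grep force;python3 -c "from h import *;look('a1')"
```

```text
[115 116 116 117 107 177 176 171 171 165 163 158 220 204 165 175 104 115
 117 188 187 173 174 176 175 175 175 174 173 170 172 170 171 170 172 174
 162 115 114 121 119 120 120 119 120 119 119 119]
[173 172 171 172 172 173 173 175 184  94 103 109 117 121 120 119 119 119
 120 119 121 119 120 118 118 117 120 112 104  96  86 195 191 187 187 189
 187 188 190 172 171 171]
ft_force: [-0.7, -0.5, 0.0]
grip_force: 0.1
t 11.12 p [0.5516 0.1731 0.2133] yawy -1.38 tilt [0.0001 0.0001] q6 0.135 F [-0.741  -0.4593  0.0165] M [-0.0812  0.103  -0.0079] w 0.0138 gf 0.07
rows178+ [115 115 114 116 111 153 178 177 176 172 171 168 167 168 168 175 128  93
 116 115 158 203 175 177 178 178 180 176 177 172 174 172 172 173 173 174
 179 134 100 102 107 104 106 105 106 107 106 105]
cols [176 176 175 174 174 173 173 174 175 173 174 175 175 174 175 177 184 110
  73  84 101 105 111 119 121 121 121 120 121 121 120 122 121 122 122 122
 122 117 102 128 188 187]
```

```bash
python3 -m crank '[[0,0,0,0,0,-0.1,0.84],[0,0,0,0,0,-0.1,0.84],[0,0,0,0,0,-0.1,0.84],[0,0,0,0,0,0,0.84]]'|grep force;python3 -c "from h import *;look('a2')";python3 -m crank '[[0,0,0,0,0,-0.1,0.84],[0,0,0,0,0,-0.1,0.84],[0,0,0,0,0,-0.1,0.84],[0,0,0,0,0,0,0.84]]'|grep force;python3 -c "from h import *;look('a3')"
```

```text
ft_force: [0.3, 0.7, 0.1]
grip_force: 0.0
t 11.68 p [0.5516 0.1731 0.2133] yawy 15.74 tilt [0.0001 0.    ] q6 -0.164 F [0.3473 0.7339 0.0871] M [-0.0943  0.0474  0.0083] w 0.0142 gf 0.04
rows178+ [109 109 109 111 102 160 178 176 174 173 172 169 167 167 169 179  99  92
 109 107 154 199 176 177 177 179 178 176 176 173 175 172 173 172 173 174
 178 136  95  96 100  96 100  99  99  98 100  98]
cols [176 176 173 173 174 174 174 174 175 181 107 101 103 102 189 114 109  90
  83  88  93  98 104 115 115 117 115 116 115 117 118 119 117 118 119 116
 119 116 110 124 171 172]
ft_force: [-0.1, 0.1, 1.0]
grip_force: 0.0
t 12.22 p [0.5516 0.1731 0.2133] yawy 32.9 tilt [0.0002 0.    ] q6 -0.463 F [-0.0823  0.1493  0.9729] M [-0.0234 -0.     -0.0396] w 0.014 gf 0.05
rows178+ [102 101 105 102  96 184 181 177 175 174 172 170 170 168 173 152  75 100
 103 100 150 194 176 179 180 180 179 178 178 173 176 174 174 173 174 176
 179 136  84  89  90  89  90  90  91  92  91  89]
cols [176 178 180 189 113  99 102 186 192 115 103 106 111 110 108 111 113  92
  86  87  84  89  96 105 107 109 109 110 109 111 111 110 112 113 111 113
 113 112 110 133 173 172]
```

```bash
for k in 1 2; do python3 -m crank '[[0,0,0,0,0,-0.1,0.84],[0,0,0,0,0,-0.1,0.84],[0,0,0,0,0,-0.1,0.84],[0,0,0,0,0,0,0.84]]'|grep force;python3 -c "from h import *;look('b$k')";done
```

```text
ft_force: [0.1, 0.3, 0.5]
grip_force: 0.0
t 12.78 p [0.5516 0.1731 0.2132] yawy 50.08 tilt [0. 0.] q6 -0.763 F [0.1262 0.3216 0.5271] M [-0.0096  0.0351  0.0381] w 0.0136 gf 0.0
rows178+ [100 100 100  94 142 188 183 180 181 176 178 181 183  97  97 105 188 186
 185 186 186 186 186 183 183 179 180 180 180 181 183 192  93  94  96  99
  99 102 102 103 101 102 102 103 101 102 103 103]
cols [115 112 114 114 112 115 112 113 113 113 113 112 113 115 118  87  88  87
  90  94 100 103 105 105 103 106 104 107 105 108 105 107 108 110 106 110
 112 126 184 182 181 181]
ft_force: [-2.0, 0.1, 2.5]
grip_force: 11.1
t 13.32 p [0.5511 0.1731 0.2134] yawy 67.2 tilt [-0.0011  0.0004] q6 -1.062 F [-1.9853  0.1352  2.5305] M [-0.0008  0.3001 -0.2957] w 0.0162 gf 11.14
rows178+ [ 88  90  91  90  77 200 207 115 112 117 114 114 114 109  85  89 107 131
 121 121 119 118 118 116 139 140 138 140 114 116 115 117 118 115 114 116
 117 116 116 115 117 120 120 121 122 115 100  94]
cols [116 116 115 116 116 116 118 117 117 117 119 118 117 118 118 120 117 117
 119 119 117  94  92  93  93  96  95  94  94  90  86  85  85  82  83  82
  83  83  83  82  81  82]
```

```bash
python3 -m crank '[[0,0,0,0,0,0.1,0.84],[0,0,0,0,0,0,0.84]]'|grep force;python3 -c "from h import *;look('b3')"; python3 -c "
import cv2,numpy as np
a=[cv2.imread(f'pics/{n}.png')[110:310,220:420] for n in('b1','b2','b3')];cv2.imwrite('pics/m.png',cv2.resize(np.hstack(a),(800,267)))"
```

```text
ft_force: [-2.1, 0.0, 2.9]
grip_force: 7.8
t 13.62 p [0.5514 0.1731 0.2134] yawy 61.67 tilt [-0.0005 -0.    ] q6 -0.965 F [-2.0769  0.0063  2.8842] M [-0.0077  0.2892 -0.1795] w 0.0149 gf 7.76
rows178+ [ 95  96  98  76 111 194 192 186 185 184 181 181 185 100  77  91 145 200
 191 190 191 188 189 188 187 193 107 107 113 114 115 117 116 116 116 116
 112  99  91  92  90  91  91  91  92  93  93  94]
cols [116 116 116 116 115 117 116 116 115 116 117 117 116 115 115 115 118 121
  98  90  92  94  93  92  90  88  86  82  84  81  81  84  83  82  82  84
  83  81  80  82  75  65]
```

View pics/m.png

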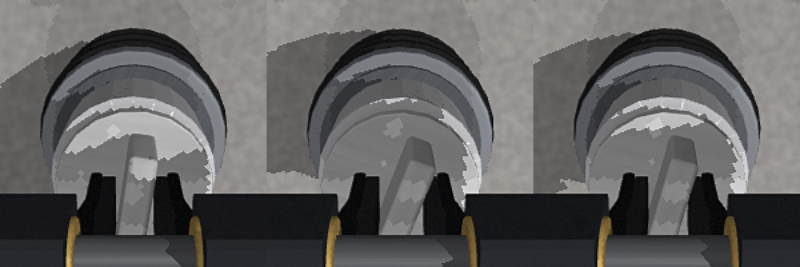

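In b2 and b3 the plug is tilted: the flange's far side is lifted and the wing leans right. It hangs askew, half dropped. I'll ease the fingers and turn back a little.

```bash
python3 -m crank '[[0,0,0,0,0,0.08,0.82],[0,0,0,0,0,0.08,0.82],[0,0,0,0,0,0,0.82]]'|grep force;python3 -c "from h import *;look('b4')"; python3 -m crank '[[0,0,0,0,0,0.1,0.82],[0,0,0,0,0,0.08,0.82],[0,0,0,0,0,0,0.82]]'|grep force;python3 -c "from h import *;look('b5')"
```

```text
ft_force: [-0.1, -0.6, 0.6]
grip_force: 0.0
t 14.05 p [0.552  0.173  0.2131] yawy 52.64 tilt [ 0.0009 -0.0002] q6 -0.808 F [-0.0583 -0.5744  0.5681] M [ 0.0069 -0.0315  0.0181] w 0.0158 gf 0.0
rows178+ [ 92  95  87 134 190 185 199 239 180 180 106  99 101  93  96 150 194 186
 185 186 186 186 186 185 183 181 180 181 181 182 186 166  95  95  94 100
  97 101 103 100 103 102 103 102 101 102 103 103]
cols [114 113 115 114 113 114 114 115 114 113 114 114 115 111  88  87  88  88
  84  98 103 103 105 103 103 106 105 106 107 107 108 108 106 106 113 119
 110 113 113 113 112 108]
ft_force: [-0.1, 0.7, -1.0]
grip_force: 0.0
t 14.47 p [0.5517 0.173  0.2132] yawy 42.35 tilt [ 0.0003 -0.0001] q6 -0.628 F [-0.0774  0.6677 -0.9885] M [ 0.0154  0.0433 -0.0454] w 0.0158 gf 0.0
rows178+ [ 99  98 100  96 111 185 183 178 177 174 174 172 183  91  98 112 196 181
 179 182 181 180 182 180 180 177 177 175 177 177 179 185 141  95 101 101
 105 102 103 103 104 101 100  99 106 103 103 104]
cols [113 112 111 111 112 113 114  93  85  89  97 103 103 102 102 101 101 103
 103 104 104 104 104 101 100 104 111 114 105 184 184 179 180 180 179 180
 179 180 179 179 179 181]
```

```bash
python3 - <<'E'
from h import *
import cv2
i=cams.camera_info("wrist");o=robot.get_obs();R=Rn.from_quat(o["tool_rot"]).as_matrix();tx=R[:,0];b=np.array([.5516,.173,0])
for dz in(.0235,.0305):
    zo=.12-dz
    print(dz,[proj(i,b+tx*r+[0,0,zo+h]) for r,h in((.0315,.0415),(.023,.0415),(.023,.0695))])
a=[cv2.imread(f'pics/{n}.png')[110:310,220:420] for n in('a3','b4','b5')];cv2.imwrite('pics/m2.png',cv2.resize(np.hstack(a),(800,267)))
E
```

```text
0.0235 [array([318.0835, 194.52  ]), array([318.0812, 211.2509]), array([317.6175, 232.2305])]
0.0305 [array([318.1793, 190.8039]), array([318.1759, 206.9694]), array([317.7484, 226.308 ])]
```

View pics/m2.png

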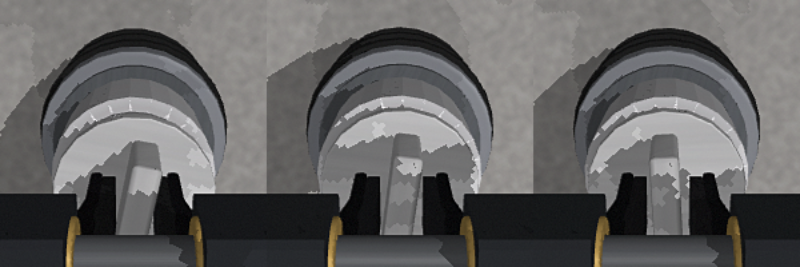

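The b5 frame shows the plug level and lower: the flange front moved up about 4 px and the wing base moved from row 215 to 210. That matches the 7 mm drop, so b2 was just over-turning against the end. Next I'll lower the loose fingers a bit and screw clockwise.

```bash
python3 -m crank '[[0,0,0.4,0,0,0.05,0.84],[0,0,0,0,0,0.1,0.84],[0,0,0,0,0,0.1,0.84],[0,0,0,0,0,0.1,0.84],[0,0,0,0,0,0,0.84]]'|grep force;python3 -c "from h import *;look('d1')"; python3 -m crank '[[0,0,0,0,0,0.1,0.84],[0,0,0,0,0,0.1,0.84],[0,0,0,0,0,0.1,0.84],[0,0,0,0,0,0,0.84]]'|grep force;python3 -c "from h import *;look('d2')"
```

```text
ft_force: [-1.0, -0.0, 1.1]
grip_force: 0.0
t 15.15 p [0.5516 0.173  0.2092] yawy 22.32 tilt [-0.     -0.0001] q6 -0.279 F [-1.0161 -0.0468  1.0903] M [-0.1632  0.076  -0.0004] w 0.0138 gf 0.02
rows178+ [101 101 101 101 103  97 134 180 175 169 187 189 164 181 232 138 102 107
 187 186 177 177 179 177 176 176 175 174 175 173 173 174 174 176 175 143
 109 113 116 118 118 119 120 119 116 117 120 118]
cols [110 113  90  85  97 103 103 103 102 102 105 102 102 103 105 107 107 105
 108 111 116 118 108  99  90 180 179 176 175 177 175 174 176 176 176 176
 178 175 176 176 177 176]
ft_force: [-0.4, -0.3, 0.1]
grip_force: 0.0
t 15.7 p [0.5516 0.173  0.2093] yawy 5.15 tilt [ 0.     -0.0001] q6 0.021 F [-0.4181 -0.3296  0.0878] M [-0.0777  0.0941 -0.0412] w 0.0142 gf 0.02
rows178+ [114 114 115 116 117 115 125 180 177 173 174 170 167 174 142 108 109 155
 201 177 178 178 176 179 177 174 172 173 173 172 173 173 174 175 157 107
 108 116 115 117 117 117 116 116 115 118 119 119]
cols [108 111  92  93 103 110 109 109 111 112 110 110 111 114 112 113 115 116
 116 118 118 119 102  88  80 182 180 176 176 176 175 176 176 176 176 175
 176 175 195 195 193 193]
```

```bash
for k in 3 4; do python3 -m crank '[[0,0,0,0,0,0.08,0.84],[0,0,0,0,0,0.08,0.84],[0,0,0,0,0,0.08,0.84],[0,0,0,0,0,0,0.84]]'|grep force;python3 -c "from h import *;look('d$k')";done
```

```text
ft_force: [-0.1, 0.3, 0.6]
grip_force: 0.0
t 16.25 p [0.5516 0.173  0.2093] yawy -8.61 tilt [ 0. -0.] q6 0.261 F [-0.0695  0.2892  0.6274] M [-0.121   0.0695 -0.0133] w 0.0138 gf 0.03
rows178+ [113 111 113 113 116 112 124 195 195 188 221 209 186 233 113 114 118 198
 182 174 176 175 175 175 173 170 189 170 168 168 169 171 172 172 140 104
 106 110 111 112 113 111 111 110 112 111 113 115]
cols [186 190 118  96 107 115 115 115 114 116 117 117 118 118 117 119 119 120
 120 117 117 115  93  78  68 184 179 193 192 192 193 193 175 173 172 191
 188 189 191 170 171 172]
ft_force: [-0.3, 0.7, 0.2]
grip_force: 0.0
t 16.8 p [0.5516 0.1731 0.2093] yawy -22.36 tilt [ 0. -0.] q6 0.501 F [-0.2593  0.7367  0.2457] M [-0.1054  0.1309  0.06  ] w 0.0137 gf 0.03
rows178+ [115 117 115 116 117 116 109 177 177 172 171 170 172 158 113 112 157 198
 173 176 176 175 175 174 172 171 171 169 171 170 170 171 176 133  94  98
 100 103 104 106 107 105 103 105 107 105 108 107]
cols [176 181 116 100 110 118 118 117 117 119 120 122 119 119 121 122 123 122
 117 114 112 107  85  66  54 167 196 190 190 189 188 190 190 189 172 172
 172 172 173 172 172 171]
```

```bash
for k in 5 6 7; do python3 -m crank '[[0,0,0,0,0,0.07,0.84],[0,0,0,0,0,0.06,0.84],[0,0,0,0,0,0,0.84],[0,0,0,0,0,0,0.84]]'|grep force;python3 -c "from h import *;look('d$k')";done
```

```text
ft_force: [-0.3, 0.4, 0.7]
grip_force: 0.1
t 17.35 p [0.5516 0.1731 0.2093] yawy -29.86 tilt [ 0.0001 -0.    ] q6 0.632 F [-0.322   0.4453  0.7311] M [-0.0846  0.104   0.0068] w 0.014 gf 0.12
rows178+ [116 116 111 114 117 116 106 172 192 187 186 188 190 140 110 112 188 206
 175 174 176 174 174 171 172 170 171 170 170 170 171 174 174 127  82  85
  90  94  94  96  97  97  97  96  97  99  99  98]
cols [174 182 123 103 113 117 117 118 117 121 122 119 118 121 121 121 120 119
 116 112 107  98  75  59  46 166 195 190 188 189 191 171 170 172 171 171
 172 172 172 172 172 172]
ft_force: [-1.1, 0.4, -0.2]
grip_force: 0.1
t 17.9 p [0.5516 0.173  0.2093] yawy -37.34 tilt [0.0001 0.    ] q6 0.763 F [-1.0528  0.4044 -0.2173] M [-0.0552  0.1605  0.0133] w 0.014 gf 0.06
rows178+ [114 115 114 113 116 114 104 193 190 188 186 185 190 129 110 114 186 197
 188 189 189 190 187 188 185 186 187 167 168 170 169 171 174 127  83  87
  92  93  95  96  94  96  93  96  96  96  98  95]
cols [173 179 121 105 113 116 116 116 119 120 120 120 120 119 121 120 118 119
 114 108 103  95  74  60  50 119 178 174 174 171 171 170 169 169 171 171
 173 172 171 171 170 172]
ft_force: [-0.6, -1.1, -1.4]
grip_force: 0.3
t 18.45 p [0.5516 0.173  0.2092] yawy -44.8 tilt [-0.0001 -0.    ] q6 0.893 F [-0.5648 -1.0663 -1.3609] M [-0.1059  0.1271  0.0347] w 0.014 gf 0.35
rows178+ [111 112 111 111 112 112 104 169 190 189 187 185 190 126 111 113 201 193
 188 189 187 189 187 186 184 184 184 182 185 166 166 185 191 133  71  77
  84  84  85  85  85  84  85  84  88  87  87  87]
cols [172 179 127 109 115 117 115 118 118 119 117 118 119 119 118 118 117 117
 111 102  95  87  68  60  59  93 104 181 179 172 172 170 171 172 172 171
 173 172 171 170 169 169]
```

```bash
for k in 8 9; do python3 -m crank '[[0,0,0,0,0,0.06,0.84],[0,0,0,0,0,0.06,0.84],[0,0,0,0,0,0,0.84],[0,0,0,0,0,0,0.84]]'|grep grip_f;python3 -c "from h import *;look('d$k')";done
```

```text
grip_force: 0.3
t 19.0 p [0.5516 0.173  0.2093] yawy -51.67 tilt [ 0. -0.] q6 1.013 F [ 0.4415  0.0122 -0.7863] M [-0.0959  0.1466  0.0279] w 0.0141 gf 0.31
rows178+ [112 113 112 108 115 111 102 191 191 187 187 185 190 125 107 111 196 192
 190 190 186 188 188 186 185 184 183 183 183 183 186 186 192 132  78  82
  79  82  81  82  84  82  83  82  84  83  86  83]
cols [173 180 128 110 112 115 114 116 117 116 115 116 116 116 116 115 115 114
 108 101  91  83  69  60  56  96 128 108 101  99 195 196 173 170 170 170
 170 188 189 187 186 187]
grip_force: 0.3
t 19.55 p [0.5516 0.173  0.2093] yawy -58.55 tilt [ 0.0001 -0.    ] q6 1.133 F [ 0.8232  0.5031 -0.084 ] M [-0.1091  0.1203 -0.0172] w 0.0137 gf 0.35
rows178+ [105 105 105 105 107 106  93 193 192 188 185 185 191 123 105 108 194 192
 189 189 190 187 187 186 184 186 183 184 182 184 185 185 192 132  75  79
  84  84  84  86  84  84  83  84  86  87  87  86]
cols [174 179 130 111 112 112 114 118 119 118 114 116 116 117 117 116 116 114
 108  99  92  86  74  61  57  87 110 108 125 125 123 120 116 116 192 191
 188 187 187 186 185 185]
```

```bash
for k in e1 e2; do python3 -m crank '[[0,0,0,0,0,0.05,0.84],[0,0,0,0,0,0.04,0.84],[0,0,0,0,0,0,0.84],[0,0,0,0,0,0,0.84]]'|grep grip_f;python3 -c "from h import *;look('$k')"|grep -v rows;done
python3 - <<'E'
from h import *
import cv2
i=cams.camera_info("wrist");o=robot.get_obs();R=Rn.from_quat(o["tool_rot"]).as_matrix();tx=R[:,0];b=np.array([.5516,.173,0])
for dz in(.0235,.0305,.0353):
    zo=.12-dz
    print(dz,[proj(i,b+tx*r+[0,0,zo+h])[1] for r,h in((.034,.0353+dz-.0353+.0),(.0315,.0353),(.0315,.0415),(.023,.0415))])
s=cams.camera("scene")[:,:,::-1]
cv2.imwrite("pics/f.png",np.hstack([cv2.resize(cv2.imread("pics/e2.png")[110:310,220:420],(400,400)),cv2.resize(s[160:240,350:430],(400,400),interpolation=cv2.INTER_CUBIC)]))
E
```

```text
grip_force: 5.0
t 20.1 p [0.5517 0.1729 0.2092] yawy -63.71 tilt [ 0.0003 -0.0003] q6 1.223 F [ 0.9309 -0.8077 -2.2028] M [-0.1752  0.087   0.1375] w 0.014 gf 4.97
 189 190 189 189 187 186 185 186 182 182 181 184 184 184 185 188 191 123
  70  59  62  64  66  68  69  66  68  68  69  71]
cols [179 147 113 113 113 114 112 114 116 113 114 117 117 117 115 113 109 103
  93  87  80  71  68  66  95 126 125 123 123 120 123 122 122 120 107 191
 189 186 184 186 184 185]
grip_force: 11.2
t 20.65 p [0.5518 0.173  0.2093] yawy -68.86 tilt [ 0.0006 -0.0002] q6 1.313 F [ 0.2655 -0.8116 -1.5681] M [-0.1627 -0.0753  0.3524] w 0.015 gf 11.18
 191 189 189 188 186 185 185 182 183 183 183 184 183 183 183 182 182 183
 186 190 112 116 125 124 127 126  95  94  62  63]
cols [113 114 115 113 112 112 112 116 116 113 115 116 115 108  98  89  82  76
  72  68  70  63  96 125 125 123 124 123 122 122 122 116 197 198 192 187
 188 182 184 184 182 186]
0.0235 [np.float64(186.56261828311116), np.float64(197.3927137660129), np.float64(200.97301172540435), np.float64(217.9087430140967)]
0.0305 [np.float64(186.56261828311116), np.float64(193.62981698256488), np.float64(196.948239748666), np.float64(213.30553160249062)]
0.0353 [np.float64(186.56261828311116), np.float64(191.20505404011715), np.float64(194.36016714222993), np.float64(210.34291154827065)]
```

View pics/f.png

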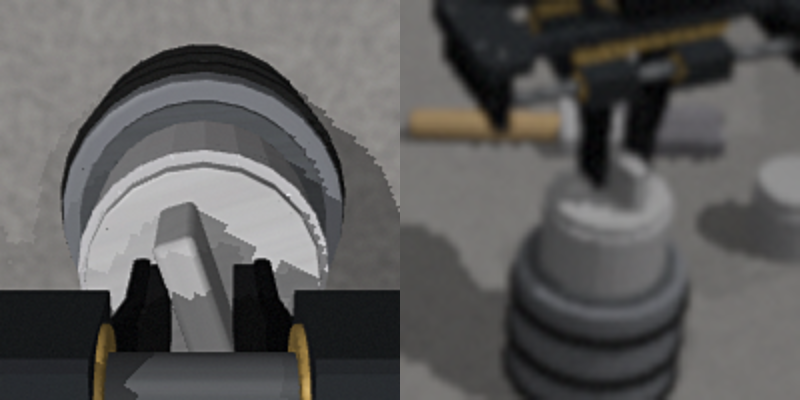

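The flange lies flat on the rim and the thread has gone snug, with Mz at 0.14 rising to 0.35 Nm. I'll back off, open and retreat straight up.

```bash
python3 -m crank '[[0,0,0,0,0,-0.1,0.8],[0,0,0,0,0,-0.1,0.7],[0,0,0,0,0,0,0.6],[0,0,-1,0,0,0,0.6],[0,0,-3,0,0,0,0.6]]'|grep force; python3 -m crank '[[-1,0,-5,0,0,0,0.6],[-2,0,-3,0,0,0,0.6],[-3,0,0,0,0,0,0.6],[0,0,0,0,0,0,0.6],[0,0,0,0,0,0,0.6]]'|grep force
python3 - <<'E'
from h import *
import cv2
st();t=cams.camera("top")[:,:,::-1];w=cams.camera("wrist")[:,:,::-1];s=cams.camera("scene")[:,:,::-1]
cv2.imwrite("pics/z.png",np.vstack([np.hstack([cv2.resize(w,(400,250)),cv2.resize(t,(400,250))]),np.hstack([cv2.resize(s[160:240,340:468],(400,250),interpolation=cv2.INTER_CUBIC),cv2.resize(s,(400,250))])]))
E
```

```text
ft_force: [1.6, 1.1, 0.1]
grip_force: 0.0
ft_force: [0.5, 0.7, -1.0]
grip_force: 0.0
t 22.0 p [0.5016 0.141  0.3297] yawy -57.52 tilt [0.0016 0.0005] q6 1.063 F [ 0.5449  0.6764 -1.0397] M [-0.1223  0.0982  0.0221] w 0.0348 gf 0.0
```

View pics/z.png

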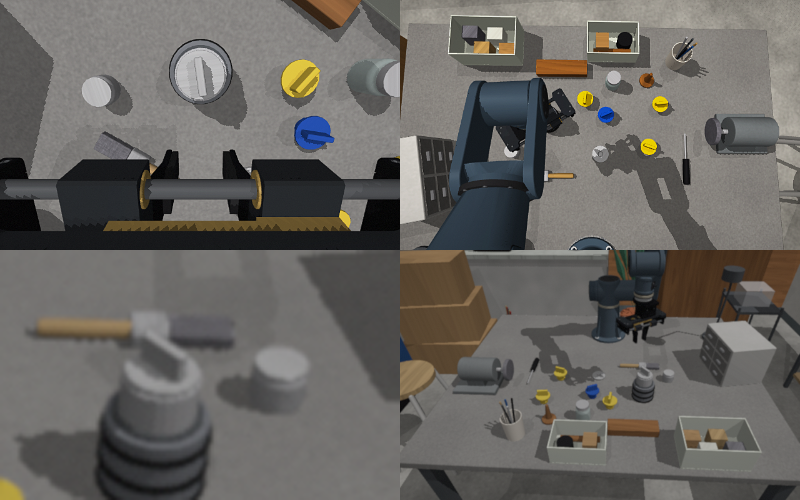

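The plug sits flush and centred on the neck at (200,72) in the wrist panel. The gripper is clear and the bystanders are unmoved, so I'll hand the job in.

```bash
python3 -c "from rig import ticket;print(ticket.hand_in())"
```

```text
the job is handed in; nothing more can be done
None
```

The plug is screwed home in the barrel with its flange flat on the rim and the gripper clear; the last turn reached about 0.35 Nm, above the 0.05–0.15 Nm snug range, and the job is handed in with no verdict returned.

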